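# Free the sagging gate bolt and hold the shaker guard ajar

## Task

The bolt on top of the shaker guard's gate hangs low, so its nose catches behind the bent-up lip of the keeper. Take the bolt by its knob, lift it over the lip while drawing it back until it is clear of the keeper, then pull the gate ajar, about 8 cm at its free edge, and finish holding it there against its closing spring, without letting go. Do not force the bolt against the keeper, and do not disturb the bottle, tip box or tube rack.

Things in the scene. Friction and masses are not known exactly. Their poses are not given: they have to be found in the camera images.
- guard: Fixed low pen round a bench shaker, aluminium posts and clear panels, 394 mm wide, about 300 mm deep, rails 130 mm above the bench. Origin on the bench straight below the bolt knob's home place. Its x axis points through the shut gate into the pen, its y axis runs along the shut gate from the hinge towards the latch post, z up. The gate's top rail is 36 mm deep (x), and the shut gate spans y = -221 mm (hinge line) to +75 mm; latch post y = 79 to 129 mm.
- gate: Hinged gate of the guard (aluminium frame, clear pane, 0.9 kg), 296 mm long, top of rail at 130 mm. Origin on its hinge line at bench height; its y axis runs along the gate to the free edge, x to the inside of the pen. It carries the bolt in two steel guides, 39 mm tall, 12 mm long (y), 22 mm wide (x), 30 mm from the knob's home place towards the free edge and 85 mm towards the hinge.
- gate_hinge (a joint): Gate angle in rad about the upright hinge line: 0 shut, grows as the free edge swings out of the pen (towards guard -x, anticlockwise seen from above), stop at 1.2. A spring always closes it: 0.5 N m when shut plus 1.0 N m per rad. 0.27 rad is 8 cm at the free edge.
- hinge_line (a point): Point on the gate's upright hinge line, at the rail top (z = 130 mm).
- gate_edge (a point): Middle of the gate's free edge at the rail top, 296 mm from the hinge line.
- bolt: Steel barrel bolt lying along the top of the gate, 0.22 kg: a 10 mm round rod, 220 mm long with a square nose at the free-edge end and an upright knob. Origin on the rod's axis below the knob, 143 mm above the bench when sagging; axes as the gate's.
- knob (a point): Middle of the bolt's knob: an upright black round plastic grip, 22 mm across and 28 mm tall, on a 12 mm steel stem. This point is 45 mm above the rod's axis, 58 mm above the rail (188 mm above the bench when sagging) and 221 mm minus the draw from the hinge line. Free space on both sides across the rail. Being round it can turn in the fingers.
- nose (a point): Middle of the underside of the bolt's nose (14 mm wide, 12 mm long, hanging 7 mm below the rod), 99 mm from the knob's axis towards the latch post.
- bolt_draw (a joint): How far the bolt is drawn back towards the hinge, in m: 0 fully home, stop at 0.050. From 0.009 on the nose meets the lip unless lifted; from 0.025 on the nose is out of the keeper and the gate is free. Friction about 1 N; it does not spring back.
- bolt_lift (a joint): How far the bolt is lifted in its guides, in m: 0 sagging (it falls back there by its weight), stop at 0.016. The nose passes over the lip from 0.007 on.
- keeper: Steel keeper on top of the latch post: two upright cheeks 40 mm tall, 22 mm apart, a strap over their far end, and at the gate's end a bent-up lip, 8 mm high and 4 mm thick. Origin at rail-top height above the guard's origin; axes as the guard's; cheeks from y = 80 to 116 mm.
- lip_top (a point): Middle of the lip's top edge, 8 mm above the rail top, 82 mm from the knob's home place towards the latch post.
- reagent_bottle: Bystander: round bottle with a cap, 64 mm across, 115 mm tall, standing left of the guard. Origin under its middle.
- tip_box: Bystander: box of pipette tips, 85 x 120 mm, 62 mm tall, standing left of the guard. Origin under its middle.
- tube_rack: Bystander: tube rack, 90 x 160 mm, 62 mm tall, standing right of the gate, its long side across the gate plane. Origin under its middle.

How it is judged:
On the way, in this order (a step that is already met when the one before it is completed fails the run):
1. the bolt is lifted by at least 6 mm before its nose has passed the lip (value of joint bolt_lift above 0.006 m and value of joint bolt_draw below 0.018 m), for 0.02 s.
2. the bolt is drawn back at least 25 mm, clear of the keeper, with the gate still shut (under 0.06 rad) (value of joint bolt_draw above 0.025 m and value of joint gate_hinge below 0.06 rad), for 0.02 s.
At the end, for the whole second after the job is handed in: The gate stands still between 0.17 and 0.41 rad (5 to 12 cm at its free edge), held there by the gripper's fingers on the gate or its bolt (over 1 N), the bolt is drawn back 25 mm or more, and the bystanders stand within 30 mm of where they were and upright (value of joint bolt_draw above 0.025 m and value of joint gate_hinge between 0.17 and 0.41 rad and velocity of joint gate_hinge between -0.05 and 0.05 rad/s and contact force between the fingers and gate above 1 N and not (distance of reagent_bottle from where it was at the start of the episode above 0.03 m or angle between reagent_bottle's own z axis and vertical above 0.3 rad) and not (distance of tip_box from where it was at the start of the episode above 0.03 m or angle between tip_box's own z axis and vertical above 0.3 rad) and not (distance of tube_rack from where it was at the start of the episode above 0.03 m or angle between tube_rack's own z axis and vertical above 0.3 rad)); the arm keeps its last pose, push and grip.
It fails at once if the bolt is forced against the keeper with more than 40 N (contact force between bolt and keeper above 40 N).
It fails at once if the reagent bottle is moved more than 30 mm or tipped (distance of reagent_bottle from where it was at the start of the episode above 0.03 m or angle between reagent_bottle's own z axis and vertical above 0.3 rad).
It fails at once if the tip box is moved more than 30 mm or tipped (distance of tip_box from where it was at the start of the episode above 0.03 m or angle between tip_box's own z axis and vertical above 0.3 rad).
It fails at once if the tube rack is moved more than 30 mm or tipped (distance of tube_rack from where it was at the start of the episode above 0.03 m or angle between tube_rack's own z axis and vertical above 0.3 rad).
It also fails if it takes over 38 s, if anything falls off the work surface, if the arm or the gripper's body presses on something with over 40 N, if the wrist force passes 120 N, or if a joint passes its speed limit or range.

## Robot

A 7-joint arm with a two-finger parallel gripper is mounted at the origin on the work surface. World frame = base frame: x ahead of the robot, y to its left, z up, the work surface at z = 0. Lengths are in m, angles in rad, forces in N, time in s.
With the tool pointing down it reaches from about 0.425 to 0.925 m from the base axis. Payload 6.8 kg.
Tool frame: the origin (TCP) lies between the finger pads; the fingertips stand 11 mm ahead of it and the grasp point (between the pads) lies 8 mm behind it; z points along the fingers, y is the line along which they close (so a half turn about z gives the same grasp; the last joint's range is limited). The gripper opens to 85 mm and grips with 20 to 120 N. Pads are 22 mm wide; open, the fingers measure 114 mm over their backs; the gripper's body (76 mm by 85 mm) begins 54 mm behind the grasp point. The pads swing forward as they close: fully open they stand 13 mm farther back than shut.
Start: joints at [1.212, 0.477, 0.022, 1.555, -0.011, 1.109, -0.083], TCP at [0.168, -0.654, 0.242] pointing down, gripper open.
Joint ranges: [-2.96, 2.96], [-0.34, 2.1], [-1.41, 1.46], [0.24, 2.44], [-1.37, 4.51], [0.17, 1.92], [-2.96, 2.96]. Speed limits (rad/s): [2.39, 2.39, 3.14, 3.14, 3.14, 3.14, 3.14].

## Interface

Orientations are given as a rotation vector (axis times angle).
In Python, from bench import r gives the robot as it stands.
- The arm moves only by the tool send_rows, never from a script. Its argument "deltas" is a list of rows, each an object of numbers: "dx", "dy", "dz": the shift along the world's x, y, z in mm; "rx", "ry", "rz": the turn, a rotation vector about the world's x, y, z in degrees. A call has 1 to 5 rows; each row is the pose to reach, as a shift and turn from the pose commanded when the call began; what a row does not reach only later rows make up. A row lasts 1/12 s, in which the tool goes at most 41.7 mm and 7.16 degrees, less where a joint would pass 70% of its speed; a pose out of reach is approached as far as the arm can. A call with a gripper value outside its range is refused whole. "jaw" is the finger opening in mm, from 0 to 85.4, set as the call begins (left out, the last holds). The fingers move at their own pace and stop on an object; "newtons" is the grip in N (left out, the last holds). Time passes only in rows, so rows that repeat a pose let the fingers close. It gives the time, the measured TCP pose, the force, the opening and the grip force at its end, in the units of the state.
- r.get_obs(): the state, without advancing time (a new reading comes with each control period).
- r.grab_frame(name): name is "scene" or "top" or "wrist"; returns a dict with "frame" (480x640x3 uint8, blue, green, red), "z_map" (480x640 float32, m along the optical axis (not along the pixel's ray), 0 where there is no reading), "vertical_fov" (degrees; the focal length in pixels is half the picture's height over the tangent of half this angle, whatever the lens; pixels are square), "cx", "cy" (the principal point, pixels), "xyz" and "orientation" of the camera in the world. Camera axes: x right, y down, z forward; pixel columns grow to the right and rows downward; lengths in m; the calibration is good to about 2 mm. A picture is of the moment at which its call begins.
- r.hand_in(): hands the job in; it is judged then, once.
The state is a dict: "clock": time; "joints": joint angles; "qvel": joint speeds; "tau": joint torques, N m; "tcp_pos": TCP position; "orientation": TCP orientation; "contact_force": force on the tool from outside, world axes, zero at the start; "moment": the same for the moment, N m; "grip_width": finger opening in m; "gripper_force": force on a finger pad.
Only numpy, scipy, OpenCV 4.12 (cv2) and the standard library are available. Lean on these libraries where they do the work, as an engineer would, in place of code of your own. Each camera call takes 0.05 s, during which the arm holds its last target. There are 200 camera calls.

## Working session

There is one attempt and no reset: what is moved stays moved. The work goes in short steps, Python scripts to look and compute and a tool call to move; the robot and the scene stay as the last step left them, time stands still between calls to the robot, and variables do not carry over. Pictures are saved under pics/ and viewed, at most 10 in all, crops included, and the job is handed in when it is done.

Besides the shell and the picture viewer there is one more tool, called after "Call:" as name(argument=value, ...) on one line, values as JSON. send_rows: Moves the arm, as the interface text tells. Its arguments: {"type":"object","properties":{"deltas":{"type":"array","items":{"type":"object","properties":{"dx":{"type":"number"},"dy":{"type":"number"},"dz":{"type":"number"},"rx":{"type":"number"},"ry":{"type":"number"},"rz":{"type":"number"}}}},"jaw":{"type":"number"},"newtons":{"type":"number"}},"required":["deltas"]}

```bash
mkdir -p pics
cat > h.py <<'E'
import numpy as np, cv2
from scipy.spatial.transform import Rotation as R
from bench import r
def grab(n):
    f=r.grab_frame(n); np.savez('pics/%s.npz'%n,**f); return f
def cam(f):
    o=np.array(f['orientation'],float)
    M=R.from_rotvec(o).as_matrix() if o.size==3 else (R.from_quat(o).as_matrix() if o.size==4 else o)
    return M,np.array(f['xyz'],float),240/np.tan(np.radians(float(f['vertical_fov'])/2)),float(f['cx']),float(f['cy'])
def cloud(f):
    M,p,fl,cx,cy=cam(f); z=f['z_map']; v,u=np.mgrid[:480,:640]
    return np.stack([(u-cx)/fl*z,(v-cy)/fl*z,z],-1)@M.T+p
def ray(f,u,v,h):
    M,p,fl,cx,cy=cam(f); d=M@np.array([(u-cx)/fl,(v-cy)/fl,1]); return p+d*(h-p[2])/d[2]
E
python3 - <<'E'
from h import *
a=[]
for n in ['top','scene']:
    f=grab(n); cv2.imwrite(f'pics/{n}1.png',f['frame']); print(n,f['xyz'],f['orientation'],f['vertical_fov'],f['cx'],f['cy'])
o=r.get_obs(); print(o)
E
```

```text
top [0.35810358 0.01077095 1.01862392] [-2.10354479  2.11543694 -0.23639151] 54.812865517910865 320.2524483716618 243.43506390840292
scene [0.89469356 0.63162119 0.94998299] [-0.72974677 -2.70166768  0.99108308] 48.305174720994636 324.41704552685985 241.17464225184708
{'clock': 0.1, 'joints': array([ 1.21188757,  0.47773863,  0.02231665,  1.55630385, -0.01149811,
        1.10927288, -0.08308967]), 'qvel': array([ 0.00018893, -0.00448946, -0.00031545, -0.00273082,  0.00018599,
        0.00036115, -0.00071177]), 'tau': array([ 5.56302024e-03, -5.97760141e+01,  1.61398083e+00, -2.81952435e+01,
        1.28103080e-02,  5.01927134e-03,  1.67285475e-05]), 'tcp_pos': array([ 0.16741469, -0.65340891,  0.24142877]), 'orientation': array([-3.11535797e+00, -3.92827188e-01,  4.76855051e-04]), 'contact_force': array([-1.14352611,  0.8742604 , -0.94692395]), 'moment': array([-0.03557771, -0.01156205,  0.02836903]), 'gripper_force': 0.0, 'grip_width': 0.08527935762575065}
```

View pics/top1.png

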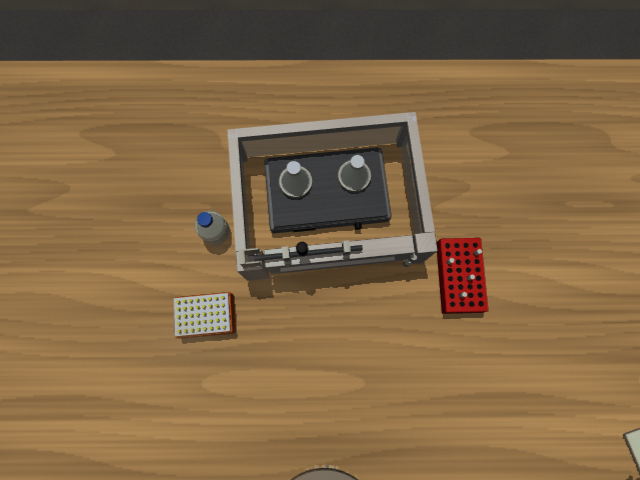

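View pics/scene1.png

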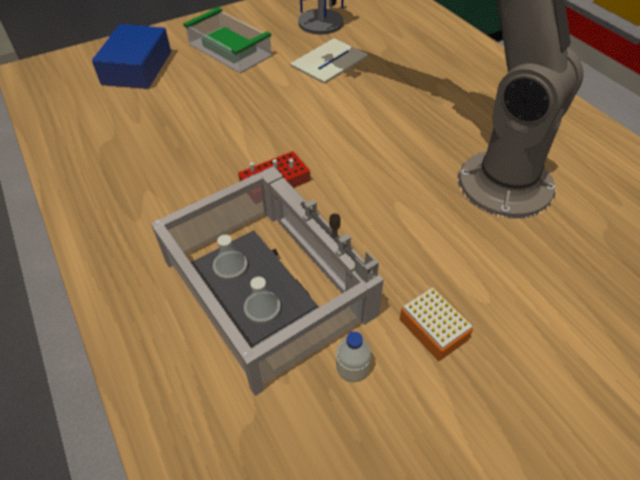

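The top view shows the knob at (302,248), the keeper at about (252,257), the guides at (286,253) and (347,247), the tube rack at (463,275), the bottle at (210,226) and the tip box at (203,314). The gate's hinge is on the right and it opens towards the robot. The scene view shows the knob upright at (335,222).

```bash
cat > m.py <<'E'
from h import *
F={n:dict(np.load(f'pics/{n}.npz')) for n in ['top','scene']}
f=F['top']; C=cloud(f); b=f['frame'].astype(int)
# rail top plane: height near 0.130, in gate region
Z=C[...,2]; print('bench z',np.median(Z[350:470,60:150]))
m=(abs(Z-.13)<.006); m[:225]=0; m[280:]=0; m[:,:228]=0; m[:,445:]=0
pts=C[m][:,:2]; 
rect=cv2.minAreaRect((pts*1000).astype(np.float32)); print('rail rect',rect)
print(cv2.boxPoints(rect))
vx,vy,x0,y0=cv2.fitLine((pts).astype(np.float32),cv2.DIST_HUBER,0,1e-4,1e-4).ravel(); print('dir',np.degrees(np.arctan2(vy,vx)),x0,y0)
k=(Z>.18)&(Z<.22); k[:225]=0;k[275:]=0;k[:,:280]=0;k[:,320:]=0
print('knob top cloud',k.sum(),C[k].mean(0),C[k].max(0),C[k].min(0))
g=(Z>.145)&(Z<.18); g[:225]=0;g[280:]=0;g[:,:235]=0;g[:,400:]=0
n,l,s,c=cv2.connectedComponentsWithStats(g.astype(np.uint8))
for i in range(1,n):
    if s[i][4]>15: print('tall',s[i],C[l==i].mean(0),C[l==i].min(0),C[l==i].max(0))
f=F['scene'];C=cloud(f);Z=C[...,2]
k=(Z>.176)&(f['frame'].max(2)<60); k[:200]=0;k[250:]=0;k[:,:320]=0;k[:,350:]=0
print('scene knob',k.sum(),C[k].mean(0),C[k].min(0),C[k].max(0))
E
python3 m.py
```

```text
bench z 0.0011670183400777079
rail rect ((563.929443359375, -24.88165283203125), (93.62995147705078, 394.60125732421875), 5.400453090667725)
[[ 498.75305  167.13716]
 [ 535.8915  -225.71257]
 [ 629.10583 -216.90047]
 [ 591.9674   175.94926]]
dir -86.663956 0.542749 -0.042454656
knob top cloud 132 [0.52999278 0.03857759 0.20068889] [0.5417112  0.04954229 0.20624613] [0.52096122 0.0290237  0.18072164]
tall [303 240  60  17 345] [ 0.53723927 -0.02518753  0.15416176] [ 0.52167569 -0.07539997  0.14500673] [0.55151237 0.03793797 0.17942695]
tall [239 246  63  21 551] [0.52378457 0.11220117 0.15963064] [0.5064235  0.0416606  0.14501489] [0.54058375 0.1566862  0.17927667]
scene knob 116 [0.53821937 0.04394435 0.19435486] [0.52720154 0.03345332 0.17600799] [0.54608246 0.0523005  0.2037845 ]
```

Call:
send_rows(deltas=[{"dx": 31,"dy": 19,"dz": 12,"rz": 3.2},{"dx": 62,"dy": 38,"dz": 24,"rz": 6.5},{"dx": 93,"dy": 57,"dz": 36,"rz": 9.7},{"dx": 124,"dy": 76,"dz": 48,"rz": 13},{"dx": 155,"dy": 95,"dz": 60,"rz": 16.2}], jaw=85, newtons=40)

```text
$.deltas[0]: bad value
```

Call:
send_rows(deltas=[{"dx": 24,"dy": 26,"rz": 3.2},{"dx": 48,"dy": 52,"rz": 6.5},{"dx": 72,"dy": 78,"rz": 9.7},{"dx": 96,"dy": 105,"rz": 13},{"dx": 120,"dy": 131,"rz": 16.2}])

```text
$.deltas[0]: bad value
```

Call:
send_rows(deltas=[{"dx": 15,"dy": 30,"rz": 3.2},{"dx": 30,"dy": 60,"rz": 6.5},{"dx": 45,"dy": 91,"rz": 9.7},{"dx": 60,"dy": 121,"rz": 13},{"dx": 74,"dy": 152,"rz": 16.2}])

```text
$.deltas[0]: bad value
```

Call:
send_rows(deltas=[{"dx": 5,"dy": 32,"rz": 3.2},{"dx": 10,"dy": 64,"rz": 6.5},{"dx": 15,"dy": 96,"rz": 9.7},{"dx": 20,"dy": 128,"rz": 13},{"dx": 26,"dy": 160,"rz": 16.2}])

```text
$.deltas[0]: bad value
```

Call:
send_rows(deltas=[{"dx": 31,"dy": 19,"dz": 12,"rx": 0,"ry": 0,"rz": 3.2},{"dx": 62,"dy": 38,"dz": 24,"rx": 0,"ry": 0,"rz": 6.5},{"dx": 93,"dy": 57,"dz": 36,"rx": 0,"ry": 0,"rz": 9.7},{"dx": 124,"dy": 76,"dz": 48,"rx": 0,"ry": 0,"rz": 13},{"dx": 155,"dy": 95,"dz": 60,"rx": 0,"ry": 0,"rz": 16.2}], jaw=85, newtons=40)

```text
clock: 0.52
tcp_pos: [0.3236, -0.5576, 0.3024]
orientation: [-3.029, -0.832, 0.0]
contact_force: [0.0, -0.1, -0.5]
grip_width: 0.0849
gripper_force: 0.0
```

Call:
send_rows(deltas=[{"dx": 24,"dy": 26,"dz": 0,"rx": 0,"ry": 0,"rz": 3.2},{"dx": 48,"dy": 52,"dz": 0,"rx": 0,"ry": 0,"rz": 6.5},{"dx": 72,"dy": 78,"dz": 0,"rx": 0,"ry": 0,"rz": 9.7},{"dx": 96,"dy": 105,"dz": 0,"rx": 0,"ry": 0,"rz": 13},{"dx": 120,"dy": 131,"dz": 0,"rx": 0,"ry": 0,"rz": 16.2}])

```text
clock: 0.93
tcp_pos: [0.4433, -0.4262, 0.302]
orientation: [-2.881, -1.251, 0.001]
contact_force: [0.6, -1.3, 0.0]
grip_width: 0.0847
gripper_force: 0.0
```

Call:
send_rows(deltas=[{"dx": 15,"dy": 30,"dz": 0,"rx": 0,"ry": 0,"rz": 3.2},{"dx": 30,"dy": 60,"dz": 0,"rx": 0,"ry": 0,"rz": 6.5},{"dx": 45,"dy": 91,"dz": 0,"rx": 0,"ry": 0,"rz": 9.7},{"dx": 60,"dy": 121,"dz": 0,"rx": 0,"ry": 0,"rz": 13},{"dx": 74,"dy": 152,"dz": 0,"rx": 0,"ry": 0,"rz": 16.2}])

```text
clock: 1.35
tcp_pos: [0.5168, -0.2743, 0.302]
orientation: [-2.676, -1.644, 0.001]
contact_force: [1.1, -0.1, 0.3]
grip_width: 0.0849
gripper_force: 0.0
```

Call:
send_rows(deltas=[{"dx": 5,"dy": 32,"dz": 0,"rx": 0,"ry": 0,"rz": 3.2},{"dx": 10,"dy": 64,"dz": 0,"rx": 0,"ry": 0,"rz": 6.5},{"dx": 15,"dy": 96,"dz": 0,"rx": 0,"ry": 0,"rz": 9.7},{"dx": 20,"dy": 128,"dz": 0,"rx": 0,"ry": 0,"rz": 13},{"dx": 26,"dy": 160,"dz": 0,"rx": 0,"ry": 0,"rz": 16.2}])

```text
clock: 1.77
tcp_pos: [0.5421, -0.1145, 0.302]
orientation: [-2.418, -2.005, 0.001]
contact_force: [0.7, 0.5, 0.3]
grip_width: 0.0849
gripper_force: 0.0
```

Call:
send_rows(deltas=[{"dx": -3,"dy": 31,"dz": 0,"rx": 0,"ry": 0,"rz": 3.2},{"dx": -6,"dy": 62,"dz": 0,"rx": 0,"ry": 0,"rz": 6.5},{"dx": -9,"dy": 93,"dz": 0,"rx": 0,"ry": 0,"rz": 9.7},{"dx": -12,"dy": 124,"dz": 0,"rx": 0,"ry": 0,"rz": 13},{"dx": -14,"dy": 155,"dz": 0,"rx": 0,"ry": 0,"rz": 16.2}])

```text
clock: 2.18
tcp_pos: [0.5278, 0.0404, 0.302]
orientation: [-2.112, -2.326, 0.001]
contact_force: [-0.6, -0.2, -0.1]
grip_width: 0.085
gripper_force: 0.0
```

Run:
```python
from h import *
f=grab('wrist'); cv2.imwrite('pics/w1.png',f['frame']); print(f['xyz'],f['orientation'])
o=r.get_obs(); print(o['clock'],o['tcp_pos'],o['joints'],R.from_rotvec(o['orientation']).as_matrix())
C=cloud(f);Z=C[...,2]
k=(Z>.183)&(Z<.215)&(abs(C[...,0]-.53)<.03)&(abs(C[...,1]-.04)<.03)
print(k.sum(),C[k].mean(0),C[k].min(0),C[k].max(0)); v,u=np.nonzero(k); 
if len(u): print(u.min(),u.max(),v.min(),v.max())
```

```text
[0.5192477  0.12221946 0.43352217] [2.81134959 0.13660541 0.02133124]
2.2333 [0.52700156 0.04828758 0.302543  ] [ 0.30710919  0.23498543 -0.60212796  1.79668028  0.14077059  1.15272949
 -0.2310671 ] [[-1.08126759e-01  9.94137115e-01  5.23777242e-06]
 [ 9.94129805e-01  1.08125944e-01  3.83556054e-03]
 [ 3.81250675e-03  4.19933756e-04 -9.99992644e-01]]
1152 [0.53190645 0.04102419 0.19942066] [0.52135496 0.02827727 0.1830411 ] [0.54307226 0.04960359 0.20364679]
309 344 222 262
```

View pics/w1.png

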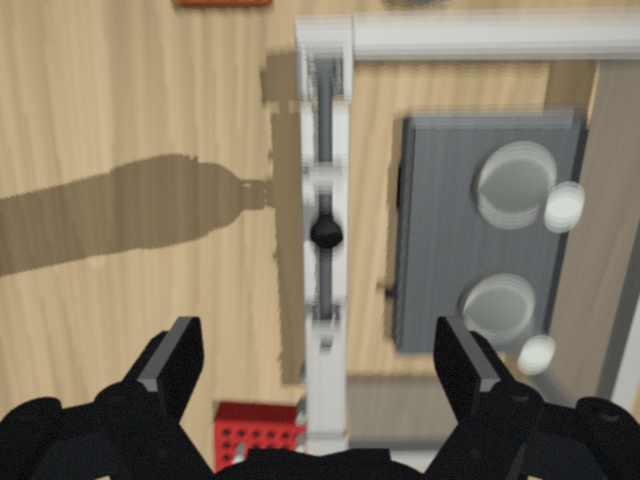

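The wrist view, slightly blurred by motion, shows the knob at (327,232) between the guides at (325,172) and (323,310), with the open fingers straddling the rail. I'll let the arm settle, then measure again.

Call:
send_rows(deltas=[{"dx": 3,"dy": 0,"dz": -20,"rx": 0,"ry": 0,"rz": -0.6},{"dx": 3,"dy": 0,"dz": -30,"rx": 0,"ry": 0,"rz": -0.6},{"dx": 3,"dy": 0,"dz": -30,"rx": 0,"ry": 0,"rz": -0.6},{"dx": 3,"dy": 0,"dz": -30,"rx": 0,"ry": 0,"rz": -0.6},{"dx": 3,"dy": 0,"dz": -30,"rx": 0,"ry": 0,"rz": -0.6}])

```text
clock: 2.65
tcp_pos: [0.5317, 0.0384, 0.2726]
orientation: [-2.129, -2.311, 0.0]
contact_force: [0.1, -0.1, 0.3]
grip_width: 0.0845
gripper_force: 0.0
```

```bash
cat > w.py <<'E'
from h import *
f=grab('wrist')
o=r.get_obs(); print(o['clock'],o['tcp_pos'],o['joints'],R.from_rotvec(o['orientation']).as_matrix()[:2,1])
C=cloud(f);Z=C[...,2]
k=(Z>.192)&(Z<.215)&(abs(C[...,0]-.53)<.03)&(abs(C[...,1]-.04)<.03)
print(k.sum(),C[k].mean(0),C[k].min(0),C[k].max(0)); v,u=np.nonzero(k); print(u.min(),u.max(),v.min(),v.max())
(u,v),rad=cv2.minEnclosingCircle(np.c_[u,v].astype(np.float32)); print(u,v,rad,ray(f,u,v,.202),np.percentile(C[k][:,2],[50,90]))
m=(abs(Z-.13)<.006)&(abs(C[...,0]-.53)<.05)&(C[...,1]<.01)&(C[...,1]>-.15)
print(cv2.minAreaRect((C[m][:,:2]*1000).astype(np.float32)))
E
python3 w.py
```

```text
2.7 [0.53184343 0.0385175  0.27285837] [ 0.30380023  0.26738953 -0.58584277  1.82709732  0.16522798  1.09508179
 -0.25956945] [0.99663524 0.08196238]
1301 [0.53208253 0.04052472 0.2008824 ] [0.52137874 0.0284249  0.19217299] [0.54299736 0.04979645 0.20396154]
301 340 237 278
320.9230651855469 257.23077392578125 20.858165740966797 [0.53218291 0.04108283 0.202     ] [0.20157844 0.20253731]
((542.943115234375, -70.06867980957031), (36.013450622558594, 163.3784942626953), 5.605226516723633)
```

Call:
send_rows(deltas=[{"dx": 0,"dy": 1.5,"dz": -25,"rx": 0,"ry": 0,"rz": 0.8},{"dx": 0,"dy": 1.5,"dz": -50,"rx": 0,"ry": 0,"rz": 0.8},{"dx": 0,"dy": 1.5,"dz": -75,"rx": 0,"ry": 0,"rz": 0.8},{"dx": 0,"dy": 1.5,"dz": -92,"rx": 0,"ry": 0,"rz": 0.8},{"dx": 0,"dy": 1.5,"dz": -92,"rx": 0,"ry": 0,"rz": 0.8}])

```text
clock: 3.12
tcp_pos: [0.5297, 0.0397, 0.1776]
orientation: [-2.109, -2.323, 0.006]
contact_force: [-0.6, -0.3, 0.2]
grip_width: 0.085
gripper_force: 0.0
```

Call:
send_rows(deltas=[{"dx": 0,"dy": 0,"dz": 0,"rx": 0,"ry": 0,"rz": 0},{"dx": 0,"dy": 0,"dz": 0,"rx": 0,"ry": 0,"rz": 0},{"dx": 0,"dy": 0,"dz": 0,"rx": 0,"ry": 0,"rz": 0},{"dx": 0,"dy": 0,"dz": 0,"rx": 0,"ry": 0,"rz": 0},{"dx": 0,"dy": 0,"dz": 0,"rx": 0,"ry": 0,"rz": 0}], jaw=28, newtons=40)

```text
clock: 3.53
tcp_pos: [0.5321, 0.0406, 0.1813]
orientation: [2.11, 2.326, 0.002]
contact_force: [0.6, -0.5, -0.7]
grip_width: 0.0282
gripper_force: 0.0
```

Run:
```python
from h import *
f=grab('wrist'); cv2.imwrite('pics/w2.png',f['frame'])
o=r.get_obs(); print(o['clock'],o['tcp_pos'],o['contact_force'],o['grip_width'],o['gripper_force'])
```

```text
3.5833 [0.53196922 0.04063014 0.18111148] [-0.51594331 -0.21195266  0.22127088] 0.028188832261256673 0.0
```

View pics/w2.png

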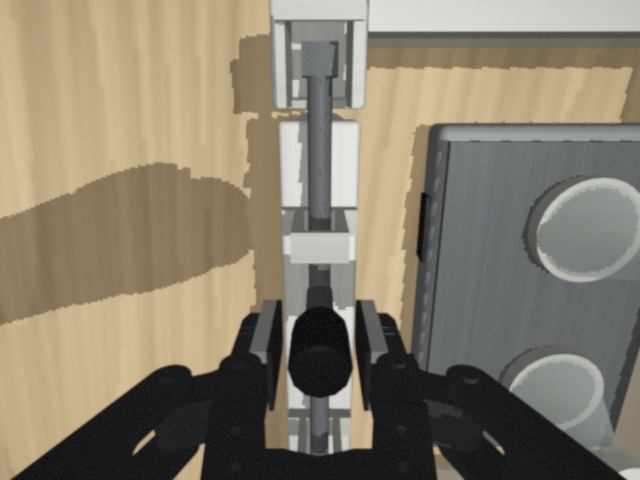

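The knob, at (320,350), sits centred between the pads. The nose, at (320,60), is behind the keeper lip. I'll close on the knob.

Call:
send_rows(deltas=[{"dx": 0,"dy": 0,"dz": 0,"rx": 0,"ry": 0,"rz": 0},{"dx": 0,"dy": 0,"dz": 0,"rx": 0,"ry": 0,"rz": 0},{"dx": 0,"dy": 0,"dz": 0,"rx": 0,"ry": 0,"rz": 0},{"dx": 0,"dy": 0,"dz": 0,"rx": 0,"ry": 0,"rz": 0}], jaw=10, newtons=50)

```text
clock: 3.92
tcp_pos: [0.5325, 0.0407, 0.1811]
orientation: [2.11, 2.325, 0.003]
contact_force: [1.3, -0.1, 6.1]
grip_width: 0.0206
gripper_force: 49.1
```

Call:
send_rows(deltas=[{"dx": 0,"dy": 0,"dz": 3,"rx": 0,"ry": 0,"rz": 0},{"dx": 0,"dy": 0,"dz": 6,"rx": 0,"ry": 0,"rz": 0},{"dx": 0,"dy": 0,"dz": 9,"rx": 0,"ry": 0,"rz": 0},{"dx": 0,"dy": 0,"dz": 11,"rx": 0,"ry": 0,"rz": 0},{"dx": 0,"dy": 0,"dz": 11,"rx": 0,"ry": 0,"rz": 0}])

```text
clock: 4.33
tcp_pos: [0.5316, 0.0406, 0.1916]
orientation: [2.111, 2.327, 0.0]
contact_force: [3.1, 0.2, -2.0]
grip_width: 0.0207
gripper_force: 49.0
```

Run:
```python
from h import *
f=grab('wrist'); cv2.imwrite('pics/w3.png',f['frame'])
o=r.get_obs(); print(o['clock'],o['tcp_pos'],o['contact_force'],o['grip_width'],o['gripper_force'])
M,p,fl,cx,cy=cam(f); C=cloud(f); 
print('rod z', [C[v,320].round(4) for v in (60,120,160,190)])
```

```text
4.3833 [0.53158045 0.04060102 0.19143412] [ 2.90111637 -0.25451384 -1.71034568] 0.020307495786126523 48.9657336473465
rod z [array([0.5222, 0.1364, 0.1582]), array([0.5243, 0.1149, 0.1575]), array([0.5258, 0.0998, 0.1597]), array([0.5271, 0.0874, 0.1584])]
```

View pics/w3.png

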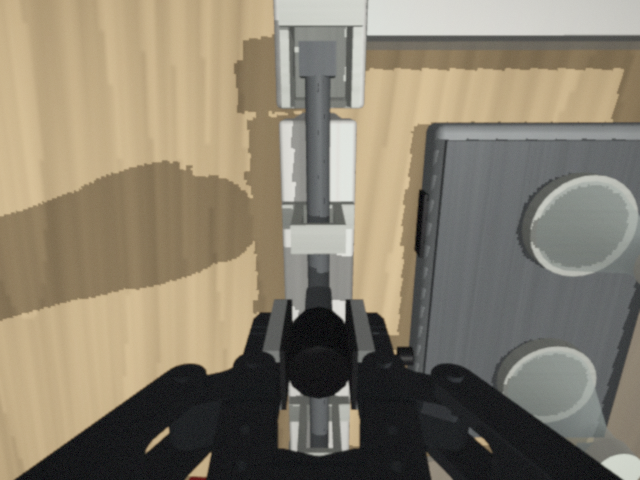

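The rod top is at 0.158, so the bolt is lifted about 10 mm. Next I'll draw it back along the gate.

Call:
send_rows(deltas=[{"dx": 0.4,"dy": -4,"dz": 0,"rx": 0,"ry": 0,"rz": 0},{"dx": 0.8,"dy": -8,"dz": 0,"rx": 0,"ry": 0,"rz": 0},{"dx": 1.2,"dy": -12,"dz": 0,"rx": 0,"ry": 0,"rz": 0},{"dx": 1.6,"dy": -16,"dz": 0,"rx": 0,"ry": 0,"rz": 0},{"dx": 2,"dy": -20,"dz": 0,"rx": 0,"ry": 0,"rz": 0}])

```text
clock: 4.8
tcp_pos: [0.5336, 0.0201, 0.1912]
orientation: [-2.111, -2.327, -0.0]
contact_force: [2.4, 0.7, -2.0]
grip_width: 0.0208
gripper_force: 48.9
```

Call:
send_rows(deltas=[{"dx": 0.4,"dy": -5,"dz": 0,"rx": 0,"ry": 0,"rz": 0},{"dx": 0.9,"dy": -10,"dz": 0,"rx": 0,"ry": 0,"rz": 0},{"dx": 1.4,"dy": -15,"dz": 0,"rx": 0,"ry": 0,"rz": 0},{"dx": 1.8,"dy": -19,"dz": 0,"rx": 0,"ry": 0,"rz": 0},{"dx": 1.8,"dy": -19,"dz": 0,"rx": 0,"ry": 0,"rz": 0}])

```text
clock: 5.22
tcp_pos: [0.5356, 0.0001, 0.1913]
orientation: [2.112, 2.325, -0.001]
contact_force: [3.8, -0.8, -1.3]
grip_width: 0.0203
gripper_force: 49.0
```

Run:
```python
from h import *
f=grab('wrist'); cv2.imwrite('pics/w4.png',f['frame'])
o=r.get_obs(); print(o['clock'],o['tcp_pos'],o['contact_force'],o['grip_width'],o['gripper_force'])
H=np.array([.532+.0958*.221,.0403-.9954*.221]); k=o['tcp_pos'][:2]; d=k-H; print('hinge',H,'R',np.hypot(*d))
for a in (.05,.1,.15,.2,.25,.28):
    c,s=np.cos(a),np.sin(a); q=H+np.array([c*d[0]-s*d[1],s*d[0]+c*d[1]]); print(a,np.degrees(a).round(1),((q-k)*1000).round(1))
```

```text
5.2667 [0.53552674 0.00057196 0.19130107] [ 4.28226439  0.40719877 -2.79770418] 0.02100191845051119 48.9685320854187
hinge [ 0.5531718 -0.1796834] R 0.1811169328629387
0.05 2.9 [-9.  -1.1]
0.1 5.7 [-17.9  -2.7]
0.15 8.6 [-26.7  -4.7]
0.2 11.5 [-35.5  -7.1]
0.25 14.3 [-44. -10.]
0.28 16.0 [-49.1 -11.9]
```

View pics/w4.png

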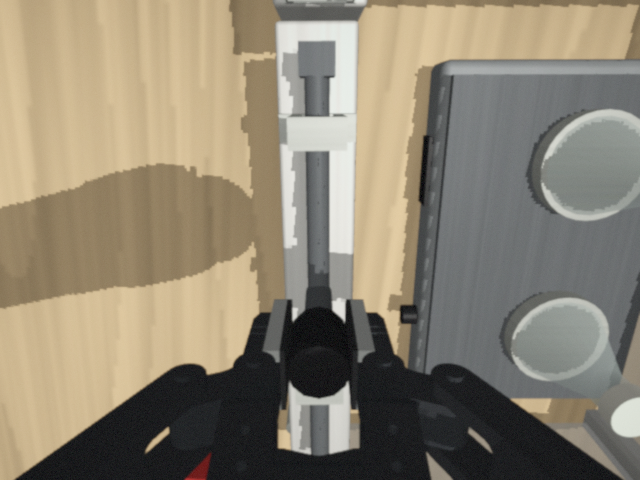

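The bolt is drawn about 40 mm. The nose, at (317,58), is clear of the keeper, whose edge is at row 15. Now I'll pull the gate along its arc.

Call:
send_rows(deltas=[{"dx": -5,"dy": -0.5,"dz": 0,"rx": 0,"ry": 0,"rz": 1.6},{"dx": -10,"dy": -1.2,"dz": 0,"rx": 0,"ry": 0,"rz": 3.2},{"dx": -15,"dy": -2.1,"dz": 0,"rx": 0,"ry": 0,"rz": 4.8},{"dx": -20,"dy": -3.1,"dz": 0,"rx": 0,"ry": 0,"rz": 6.4},{"dx": -25,"dy": -4.2,"dz": 0,"rx": 0,"ry": 0,"rz": 8}])

```text
clock: 5.68
tcp_pos: [0.5104, -0.0026, 0.1915]
orientation: [1.941, 2.469, 0.001]
contact_force: [4.1, -0.4, -2.1]
grip_width: 0.0203
gripper_force: 49.1
```

Call:
send_rows(deltas=[{"dx": -5,"dy": -1.3,"dz": 0,"rx": 0,"ry": 0,"rz": 1.7},{"dx": -10,"dy": -2.7,"dz": 0,"rx": 0,"ry": 0,"rz": 3.4},{"dx": -15,"dy": -4.3,"dz": 0,"rx": 0,"ry": 0,"rz": 5},{"dx": -19,"dy": -5.7,"dz": 0,"rx": 0,"ry": 0,"rz": 6.4},{"dx": -23,"dy": -7.2,"dz": 0,"rx": 0,"ry": 0,"rz": 7.7}])

```text
clock: 6.1
tcp_pos: [0.4875, -0.0096, 0.1916]
orientation: [1.771, 2.594, 0.001]
contact_force: [3.8, 1.3, -2.5]
grip_width: 0.0207
gripper_force: 49.1
```

Call:
send_rows(deltas=[{"dx": 0,"dy": 0,"dz": 0,"rx": 0,"ry": 0,"rz": 0},{"dx": 0,"dy": 0,"dz": 0,"rx": 0,"ry": 0,"rz": 0},{"dx": 0,"dy": 0,"dz": 0,"rx": 0,"ry": 0,"rz": 0},{"dx": 0,"dy": 0,"dz": 0,"rx": 0,"ry": 0,"rz": 0},{"dx": 0,"dy": 0,"dz": 0,"rx": 0,"ry": 0,"rz": 0}])

```text
clock: 6.52
tcp_pos: [0.4877, -0.0095, 0.1914]
orientation: [1.773, 2.593, 0.001]
contact_force: [4.2, 1.3, -2.5]
grip_width: 0.0208
gripper_force: 49.2
```

Run:
```python
from h import *
f=grab('wrist'); cv2.imwrite('pics/w5.png',f['frame']); t=grab('top')
o=r.get_obs(); print(o['clock'],o['tcp_pos'],o['contact_force'],o['grip_width'],o['gripper_force'])
d=o['tcp_pos'][:2]-np.array([.5532,-.1797]); print('R',np.hypot(*d),'angle',np.arctan2(-d[0],d[1])-.096)
C=cloud(f);Z=C[...,2]; m=(abs(Z-.13)<.006)&(C[...,1]>-.01)&(C[...,0]<.525)&(C[...,1]<.13)
print(m.sum(),cv2.minAreaRect((C[m][:,:2]*1000).astype(np.float32)))
```

```text
6.6167 [ 0.48760674 -0.00956254  0.1913614 ] [ 4.53432356  1.82250753 -1.70842248] 0.020610088835667267 49.201369285583496
R 0.1823437211200825 angle 0.2719711955045655
12090 ((471.45318603515625, 63.755958557128906), (146.66061401367188, 89.04844665527344), 81.37720489501953)
```

View pics/w5.png

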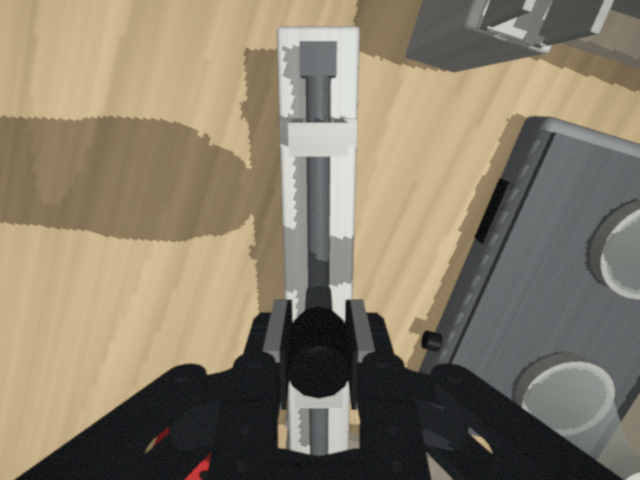

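The gate, whose free end is at (318,30), has swung out about 0.27 rad. It is aligned with the gripper, the bolt is still drawn and the knob is held steady, so I'm handing in.

```bash
python3 -c "
from bench import r
print(r.hand_in())"
```

```text
the job is handed in; nothing more can be done
None
```

I lifted the bolt about 10 mm over the lip, drew it back about 40 mm clear of the keeper, and pulled the gate open about 0.27 rad (8 cm at its free edge), still held by the knob when I handed in at about 6.6 s; no verdict was returned.

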